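Pin the swing beam aside and rock the stuck die block out of the stamping press

TASK

Push the red-headed lock pin all the way down through the hole in the press beam's yellow tail and into the green lug under it, and let go of it, so that the beam stays swung aside. Then take the stuck die block by its blue handle and rock it free - lift the end with the red stripe first while the plain end stays down, then rock it the other way so the plain end comes up higher than the red one - and draw it up until it is just clear of its bed, a centimetre or two above the rim. Finish holding it there, upright, still and straight above the bed, and leave everything else on the table where it is.

Things in the scene. Friction and masses are not known exactly. Their poses are not given: they have to be found in the camera images.
- press: fixed green bench press; base 240 (x) x 340 (y) x 30 mm, origin at the centre of its underside, z up. On it, in its frame (mm): die bed at (-20, 80); green locking lug 40 x 40, top 60 above the table, at (-50, -60); steel post with yellow hub, 48 wide, 155 high, at (45, -60). The yellow arm and head reach 182 from the post along +x, 106 to 175 above the table
- pin_hole (a point): centre of the pin hole's mouth, on top of the yellow tail tab (40 x 40 x 10 mm), 72 mm above the table. Below the tab, after a 2 mm gap, the hole goes on 30 mm down into the green lug. Upright hole 14 mm across with 2 mm chamfers in both parts, in line at the start. Axes as the press
- beam (a joint): swing of the yellow beam about the post, rad; 0 = swung aside against its stop, where it starts and where the holes line up; grows as the arm swings over the bed. Stiff (0.5 N m friction)
- pin: lock pin, about 70 g: steel shank 10 mm across, 40 mm long, tapered foot, under a round RED head 22 mm across, 30 mm high. Origin at the foot, z up along the pin (head from 40 to 70 mm). Starts upright in one of the rack's two holes, foot 9 mm above the table; when fully home its head rests on the tail tab
- punch: look-alike in the other hole of the rack, to be left alone: same shank, square BRASS head 20 mm wide. Origin at its foot
- rack: fixed wooden block 140 (x) x 60 (y) x 44 mm, origin at the centre of its underside; two holes 13 mm across and 35 mm deep at x = -38 and +38 mm
- die: die block, about 300 g, stuck in the bed: aluminium plug 40 (x) x 54 (y) x 26 mm, a steel bead (7 mm round bar) along the foot of each y end, reaching 32 mm from the centre; on it an upright blue handle 22 (x) x 34 (y) mm, from 26 to 76 mm. Origin at the centre of its underside, z up. Its +y end is the RED end: red stripe on the plug's shoulder and on the handle's top
- red_end (a point): lower edge of the die block's red end, 27 mm along +y from its origin, at its underside; starts on the bed's floor. A brass spring shoe bites over the bead of each end: an end snaps free when lifted about 6 mm (12 mm is well clear) by some 20 N at that end (half that at the handle, with a twist), and snaps back if pressed down again; pulled straight up, both bite at once (about 40 N)
- plain_end (a point): lower edge of the die block's plain end, 27 mm along -y from its origin, at its underside
- seat (a point): centre of the floor of the die bed, 30 mm above the table, axes as the press. Inside, the bed is 43 mm (x) by 72 mm (y), walls 22 mm high; outside 63 x 112 mm
- rim (a point): centre of the bed's mouth at the height of its rim, 22 mm above the seat, 52 mm above the table
- mallet: bystander: hammer lying along its x, 240 mm long
- jar: bystander: amber jar with steel lid, 60 mm across, 75 mm high, origin at its underside
- stamp: bystander: small brass stamp standing, 28 mm across, 60 mm high, origin at its underside
- jbox: bystander: wooden box 90 x 70 x 50 mm, origin at its underside
- mug: bystander: white mug 80 mm across, 90 mm high, origin at its underside
Mind the look-alikes: they are no part of the job. There is more than one size of the die; the job needs the smallest.

How it is judged:
By the outcome, as a careful person would: the job done as asked, in the order asked, and still so for the second after the job is handed in, while the arm keeps its last pose, push and grip.
It also fails if it takes over 56 s, if anything falls off the work surface, if the arm or the gripper's body presses on something with over 40 N, if the wrist force passes 120 N, or if a joint passes its speed limit or range.

ROBOT

A 6-joint arm with a two-finger parallel gripper is mounted at the origin on the work surface. World frame = base frame: x ahead of the robot, y to its left, z up, the work surface at z = 0. Lengths are in m, angles in degrees, forces in N, time in s.
With the tool pointing down it reaches from about 0.4 to 0.825 m from the base axis. Payload 7 kg.
Tool frame: the origin (TCP) lies midway between the tips of the shut fingers; the grasp point (between the pads) lies 19 mm behind it; z points along the fingers, y is the line along which they close (so a half turn about z gives the same grasp; the last joint's range is limited). The gripper opens to 88 mm and grips with 3 to 60 N. Pads are 19 mm wide; open, the fingers measure 130 mm over their backs; the gripper's body (78 mm by 193 mm) begins 47 mm behind the grasp point.
Start: joints at [-55.743, 20.546, 0.682, 0, -70.136, -16.507], TCP at [0.206, -0.643, 0.227] pointing down, gripper open.
Joint ranges: [-176.03, 176.03], [-82.01, 121.73], [-58.28, 71.71], [-173.87, 95.51], [-174.79, -0.11], [-173.66, 173.66]. Speed limits (degrees/s): [136.94, 136.94, 172.46, 180, 180, 180].

INTERFACE

Orientations are given as [roll, pitch, yaw] about the fixed x, y, z axes, in that order (R = Rz(yaw) Ry(pitch) Rx(roll)).
In Python, from plant import ctrl gives the robot as it stands. The module is installed in compiled form; this text tells all that it offers.
- The arm moves only by the tool send_rows, never from a script. Its argument "plan" is a list that holds one entry, the list of rows, each a list of 6 numbers: the shift along the tool's x, y, z in cm, then the turn, a rotation vector about the tool's x, y, z in degrees. A call has 1 to 8 rows; each row is the pose to reach, as a shift and turn from the pose commanded when the call began, along the tool's axes at that moment; what a row does not reach only later rows make up. A row lasts 1/12 s, in which the tool goes at most 41.7 mm and 7.16 degrees, less where a joint would pass 70% of its speed; a pose out of reach is approached as far as the arm can. A call with a gripper value outside its range is refused whole. "fingers" is the opening, from 0 (shut) to 1 (fully open), set as the call begins (left out, the last holds). The fingers move at their own pace and stop on an object; the grip force is fixed at half the most. Time passes only in rows, so rows that repeat a pose let the fingers close. It gives the time, the measured TCP pose, the force, the opening and the grip force at its end, in the units of the state.
- ctrl.get_obs(): the state, without advancing time (a new reading comes with each control period).
- ctrl.snapshot(name): name is "scene" or "side" or "wrist"; returns a dict with "img" (480x640x3 uint8, red, green, blue), "K" (3x3 intrinsics, pixels), "pose" (4x4, takes a point from camera to world coordinates). Camera axes: x right, y down, z forward; pixel columns grow to the right and rows downward; lengths in m; the calibration is good to about 2 mm. A picture is of the moment at which its call begins. There is no depth.
- ctrl.close_job(): hands the job in; it is judged then, once.
The state is a dict: "clock": time; "joint_pos": joint angles; "qvel": joint speeds; "tau": joint torques, N m; "tool_pos": TCP position; "orientation": TCP orientation; "force": force on the tool from outside, world axes, zero at the start; "moment": the same for the moment, N m; "opening": finger opening in m; "gripper_force": force on a finger pad.
Only numpy, scipy, OpenCV 4.12 (cv2) and the standard library are available. Lean on these libraries where they do the work, as an engineer would, in place of code of your own. Each camera call takes 0.05 s, during which the arm holds its last target. There are 200 camera calls.

## Working session

There is one attempt and no reset: what is moved stays moved. The work goes in short steps, Python scripts to look and compute and a tool call to move; the robot and the scene stay as the last step left them, time stands still between calls to the robot, and variables do not carry over. Pictures are saved under pics/ and viewed, at most 10 in all, crops included, and the job is handed in when it is done.

Besides the shell and the picture viewer there is one more tool, called after "Call:" as name(argument=value, ...) on one line, values as JSON. send_rows: Moves the arm, as the interface text tells. Its arguments: {"type":"object","properties":{"plan":{"type":"array","items":{"type":"array","items":{"type":"array","items":{"type":"number"}}}},"fingers":{"type":"number"}},"required":["plan"]}

```bash
mkdir -p pics; python3 - <<'E'
from plant import ctrl
import cv2,pickle
d={}
for n in ("scene","side","wrist"):
    s=ctrl.snapshot(n); d[n]=s
    cv2.imwrite(f"pics/{n}0.png",s["img"][:,:,::-1])
    print(n,s["K"].tolist(),s["pose"].round(3).tolist())
pickle.dump(d,open("s0.pkl","wb"))
print(ctrl.get_obs())
E
```

```text
scene [[457.8711043838792, 0.0, 330.00157528205233], [0.0, 457.8711043838792, 247.4230570615623], [0.0, 0.0, 1.0]] [[-0.657, 0.467, -0.592, 1.105], [0.754, 0.414, -0.51, 0.527], [0.007, -0.781, -0.624, 0.655], [0.0, 0.0, 0.0, 1.0]]
side [[559.8720362204051, 0.0, 323.28884998213096], [0.0, 559.8720362204051, 231.56196930220057], [0.0, 0.0, 1.0]] [[-0.988, -0.098, 0.116, 0.399], [-0.152, 0.58, -0.8, 0.942], [0.011, -0.808, -0.589, 0.735], [0.0, 0.0, 0.0, 1.0]]
wrist [[430.80391310342856, 0.0, 325.517327808638], [0.0, 430.80391310342856, 245.18421613840178], [0.0, 0.0, 1.0]] [[-0.305, 0.923, 0.233, 0.144], [0.952, 0.295, 0.077, -0.664], [0.002, 0.245, -0.969, 0.384], [0.0, 0.0, 0.0, 1.0]]
{'clock': 0.15, 'joint_pos': array([-5.57424333e+01,  2.05807766e+01,  6.44961647e-01, -1.46927920e-02,
       -7.01352671e+01, -1.65067708e+01]), 'qvel': array([ 0.06116346, -0.09294261,  0.03988059,  0.11375325,  0.01789172,
        0.08392751]), 'tau': array([-9.53394883e-04, -5.83276927e+01,  2.93291813e+01,  7.00123474e+00,
        8.80545122e-03, -1.04433834e-04]), 'tool_pos': array([ 0.20564933, -0.64251574,  0.22584505]), 'orientation': array([ 1.79927923e+02, -6.95352407e-03, -1.62254201e+02]), 'force': array([-0.16744739, -0.98469913,  0.03805774]), 'moment': array([-0.02072866,  0.02659108,  0.00603557]), 'gripper_force': 0.0, 'opening': 0.08798437937835371}
```

View pics/scene0.png

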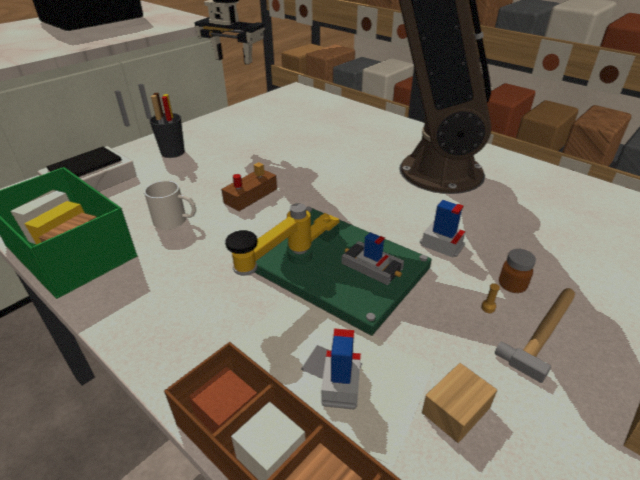

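View pics/side0.png

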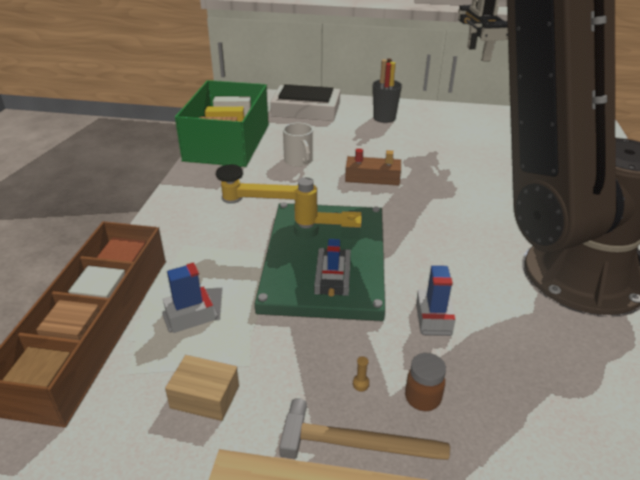

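Scene view: red pin head at about (237,181) and the brass look-alike at (259,170), both in the rack. The post is at (300,230), and the die in its bed has its handle at (374,247). Decoy dies stand at (448,220) and (342,355). Side view: pin (359,155), brass (389,157), bedded die (334,255), decoys (185,288) and (439,290). The candidates for the job are the red round head in the rack and the small die in the bed. Next I'll check both in one close crop and triangulate.

```bash
cat > h.py <<'E'
import numpy as np,cv2,pickle
from plant import ctrl
from scipy.spatial.transform import Rotation as Ro
def ray(s,p):
    d=s["pose"][:3,:3]@np.linalg.solve(s["K"],[p[0],p[1],1.]); return s["pose"][:3,3],d/np.linalg.norm(d)
def plane(s,p,z):
    o,d=ray(s,p); return o+d*(z-o[2])/d[2]
def tri(*vs):
    A=np.zeros((3,3));b=np.zeros(3);R=[ray(s,p) for s,p in vs]
    for o,d in R:
        M=np.eye(3)-np.outer(d,d);A+=M;b+=M@o
    x=np.linalg.solve(A,b); return x,max(np.linalg.norm(np.cross(x-o,d)) for o,d in R)
def proj(s,X):
    c=s["pose"][:3,:3].T@(np.asarray(X)-s["pose"][:3,3]); q=s["K"]@c; return q[:2]/q[2]
def hsv(s): return cv2.cvtColor(s["img"],cv2.COLOR_RGB2HSV)
def mask(s,c):
    h=hsv(s); R={"red":[((0,150,60),(6,255,255)),((174,150,60),(180,255,255))],"blue":[((105,130,40),(125,255,255))],
     "yellow":[((20,160,80),(32,255,255))],"green":[((60,80,20),(90,255,140))]}[c]
    return sum(cv2.inRange(h,*map(np.array,r)) for r in R)
def blobs(s,c,a=12):
    n,l,st,ce=cv2.connectedComponentsWithStats(mask(s,c))
    return [(ce[i].round(1).tolist(),st[i].tolist()) for i in range(1,n) if st[i][4]>=a]
def rel(X,yaw_target=None):
    "shift in tool axes cm from the measured pose"
    o=ctrl.get_obs();R=Ro.from_euler("xyz",o["orientation"],degrees=True).as_matrix()
    return (R.T@(np.asarray(X)-o["tool_pos"])*100).round(2)
E
python3 - <<'E'
from h import *
d=pickle.load(open("s0.pkl","rb"))
for n in("scene","side"):
    for c in("red","blue","yellow","green"):
        print(n,c,[b for b in blobs(d[n],c)])
print("pin",tri((d["scene"],(237,181)),(d["side"],(359,155))))
print("brass",tri((d["scene"],(259,170)),(d["side"],(389,157))))
print("postcap",tri((d["scene"],(299,210)),(d["side"],(306,184))))
print("handle",tri((d["scene"],(374,247)),(d["side"],(334,257))))
a=[cv2.resize(d[n]["img"][y:y+h,x:x+w],(400,h*400//w),interpolation=cv2.INTER_CUBIC) for n,x,y,w,h in(("scene",215,160,200,130),("side",290,145,110,155))]
H=max(i.shape[0] for i in a);a=[cv2.copyMakeBorder(i,0,H-i.shape[0],0,0,0) for i in a]
cv2.imwrite("pics/crop1.png",np.hstack(a)[:,:,::-1])
E
```

```text
scene red [([166.4, 108.9], [162, 97, 10, 24, 114]), ([237.1, 180.7], [233, 174, 9, 14, 95]), ([457.2, 208.6], [452, 204, 11, 10, 64]), ([457.5, 236.5], [451, 230, 14, 14, 78]), ([379.4, 239.8], [376, 237, 8, 7, 36]), ([381.7, 260.2], [376, 255, 12, 11, 48]), ([343.5, 332.5], [334, 329, 20, 8, 132]), ([328.6, 353.3], [327, 351, 4, 6, 22]), ([355.8, 355.8], [353, 353, 7, 6, 38])]
scene blue [([445.7, 219.4], [434, 200, 26, 38, 652]), ([372.4, 247.3], [364, 233, 19, 28, 367]), ([341.4, 359.1], [332, 336, 21, 47, 867])]
scene yellow [([52.3, 218.7], [25, 201, 59, 43, 993]), ([286.0, 237.8], [233, 211, 106, 61, 2157])]
scene green [([67.5, 233.8], [0, 167, 137, 131, 8949]), ([314.6, 214.3], [311, 210, 11, 13, 67]), ([341.5, 276.6], [256, 222, 175, 113, 8503])]
side red [([387.1, 74.0], [385, 62, 5, 24, 81]), ([358.5, 154.9], [356, 149, 6, 12, 55]), ([333.1, 248.5], [328, 247, 11, 4, 43]), ([192.2, 268.9], [188, 264, 10, 11, 70]), ([330.8, 271.7], [323, 271, 19, 3, 29]), ([442.0, 280.9], [434, 278, 17, 6, 86]), ([205.4, 297.5], [201, 288, 11, 19, 88]), ([437.9, 316.1], [424, 315, 30, 4, 8
[... 248 characters left out ...]
74.0], [390, 62, 4, 23, 49]), ([224.0, 112.1], [205, 106, 38, 15, 353]), ([292.6, 202.7], [222, 181, 139, 45, 1958])]
side green [([221.6, 126.2], [175, 81, 92, 86, 5184]), ([283.9, 219.2], [274, 206, 20, 26, 196]), ([334.6, 208.6], [319, 207, 36, 4, 97]), ([327.4, 276.8], [259, 236, 125, 77, 4223]), ([381.7, 308.4], [380, 306, 4, 5, 12])]
pin (array([ 0.49347951, -0.31328221,  0.06078921]), np.float64(0.0005932370280302855))
brass (array([ 0.41815826, -0.31424792,  0.06115936]), np.float64(0.0009732309845422148))
postcap (array([ 0.57454977, -0.01187105,  0.14758644]), np.float64(0.00029199833425923565))
handle (array([0.4970676 , 0.12135399, 0.07637835]), np.float64(0.0012348543700423206))
```

View pics/crop1.png

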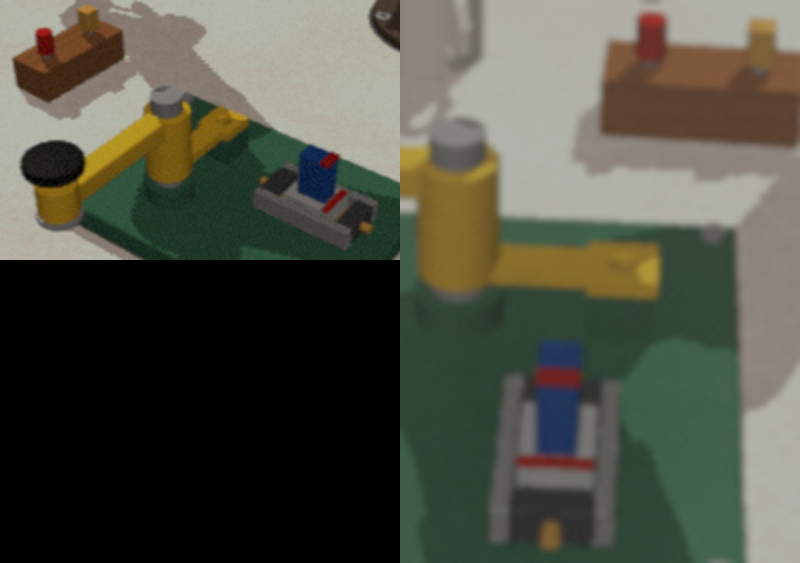

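The crop confirms it. The round red head is the pin, on the rack's +x side, and the square brass head sits toward −x. The die in the bed is the small one, and its red stripe is toward the side camera (+y). Next I'll work out the shift to a view above the pin.

```bash
python3 - <<'E'
from h import *
d=pickle.load(open("s0.pkl","rb"))
print("cup",plane(d["side"],(385,120),0),"cuptop",tri((d["scene"],(163,97)),(d["side"],(386,62))))
print("mug",plane(d["side"],(298,160),0))
print("tail end top",plane(d["side"],(356,212),.072),plane(d["side"],(357,222),.072))
print(rel((.4935,-.3133,.2)))
s=d["wrist"];o=ctrl.get_obs();R=Ro.from_euler("xyz",o["orientation"],degrees=True).as_matrix()
print(R.T@(s["pose"][:3,3]-o["tool_pos"]))
E
```

```text
cup [ 0.44557899 -0.66643805  0.        ] cuptop (array([ 0.45608884, -0.65453091,  0.18257579]), np.float64(0.0018599274551273927))
mug [ 0.6618498  -0.37123388  0.        ]
tail end top [ 0.47273637 -0.04083207  0.072     ] [ 0.46683485 -0.00448472  0.072     ]
[-37.45  22.58   2.61]
[ 0.06578585 -0.0015261  -0.15784022]
```

Call:
send_rows(plan=[[[-4,2.4,0.3,0,0,2],[-8,4.8,0.6,0,0,4],[-11.5,7,0.9,0,0,6],[-15,9,1.1,0,0,8],[-18.5,11.2,1.3,0,0,10],[-22,13.3,1.5,0,0,12],[-25.5,15.4,1.8,0,0,15],[-29,17.5,2,0,0,18]]], fingers=1)

```text
clock: 0.82
tool_pos: [0.4255, -0.3904, 0.2067]
orientation: [180.0, 0.0, 179.6]
force: [1.2, -1.5, 0.9]
opening: 0.0878
gripper_force: 0.0
```

```bash
python3 - <<'E'
from h import *
print(ctrl.get_obs(),rel((.4935,-.3133,.2)))
E
```

```text
{'clock': 0.8167, 'joint_pos': array([-2.31464028e+01,  1.22282717e+01, -1.35976517e+01, -7.81692093e-03,
       -6.41759742e+01, -6.72463160e+01]), 'qvel': array([ 50.36735768,  -1.0661782 ,  -5.03200811,   0.34306315,
         3.93971122, -85.86191438]), 'tau': array([ -5.89184001, -47.19555974,  27.46770144,   6.52379036,
        -0.2806827 ,   2.53917485]), 'tool_pos': array([ 0.42547467, -0.39042809,  0.20672408]), 'orientation': array([1.79992777e+02, 9.71247662e-04, 1.79603876e+02]), 'force': array([ 1.21288276, -1.52397175,  0.88162937]), 'moment': array([-0.11730927, -0.12056377,  0.02732319]), 'gripper_force': 0.0, 'opening': 0.08782610097082304} [-6.75  7.76  0.67]
```

Call:
send_rows(plan=[[[-2.2,2.6,0.3,0,0,0],[-4.5,5.2,0.6,0,0,0],[-6.6,7.6,0.6,0,0,0],[-6.6,7.6,0.6,0,0,0],[-6.6,7.6,0.6,0,0,0]]])

```text
clock: 1.23
tool_pos: [0.4919, -0.3151, 0.2005]
orientation: [180.0, -0.0, 179.9]
force: [-1.0, -0.7, 0.0]
opening: 0.0874
gripper_force: 0.0
```

```bash
python3 - <<'E'
from h import *
o=ctrl.get_obs();print(o["tool_pos"],o["orientation"],o["joint_pos"])
s=ctrl.snapshot("wrist");pickle.dump(s,open("w1.pkl","wb"))
cv2.imwrite("pics/w1.png",s["img"][:,:,::-1])
for b in blobs(s,"red"): print(b,plane(s,b[0],.079))
E
```

```text
[ 0.49188633 -0.31510578  0.2004953 ] [ 1.79982856e+02 -3.62874663e-02  1.79918220e+02] [-1.34818663e+01  1.31425699e+01 -1.32499414e+01 -9.22625811e-03
 -6.36467615e+01 -7.65958203e+01]
([332.9, 238.2], [318, 219, 32, 38, 946]) [ 0.4924453  -0.31149837  0.079     ]
```

View pics/w1.png

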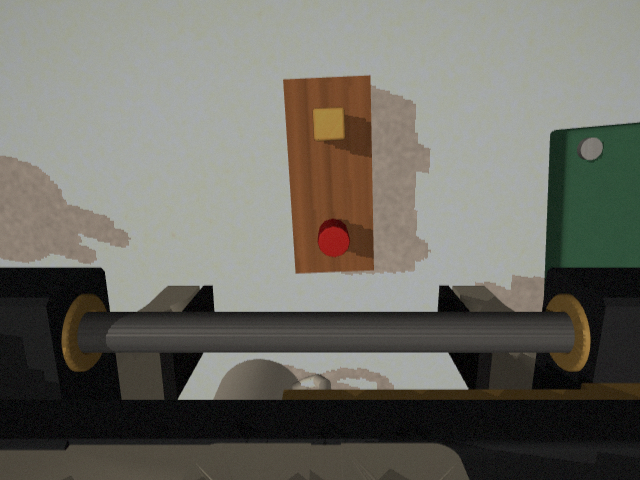

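The wrist view shows the red pin top at about (334,240), the brass head at (329,124), and the press corner at the right. I'll move a few cm closer to get a parallax check on the height.

Call:
send_rows(plan=[[[2,0,2.5,0,0,0],[2,0,5,0,0,0],[2,0,6,0,0,0],[2,0,6,0,0,0]]])

```text
clock: 1.62
tool_pos: [0.4688, -0.3168, 0.1386]
orientation: [179.9, -0.2, 179.6]
force: [-0.1, -0.2, 0.2]
opening: 0.0876
gripper_force: 0.0
```

```bash
cat >> h.py <<'E'
def top(s,c="red",vmin=0):
    "bright top face of the biggest blob: centre, axes of min enclosing ellipse"
    m=mask(s,c); n,l,st,ce=cv2.connectedComponentsWithStats(m);i=1+np.argmax(st[1:,4])
    v=hsv(s)[:,:,2]; t,_=cv2.threshold(v[l==i].reshape(-1,1),0,255,cv2.THRESH_OTSU)
    b=((l==i)&(v>t)).astype(np.uint8)
    cs=max(cv2.findContours(b,0,2)[0],key=cv2.contourArea); return cv2.fitEllipse(cv2.convexHull(cs)),t
E
python3 - <<'E'
from h import *
o=ctrl.get_obs();print(o["tool_pos"],o["orientation"])
a=pickle.load(open("w1.pkl","rb"));s=ctrl.snapshot("wrist");pickle.dump(s,open("w2.pkl","wb"))
print(blobs(s,"red"))
ta,tb=top(a),top(s);print(ta,tb)
print("tri",tri((a,ta[0][0]),(s,tb[0][0])))
for q,t in((a,ta),(s,tb)): print(plane(q,t[0][0],.079), q["pose"][:3,3])
E
```

```text
[ 0.46880367 -0.31675443  0.13862866] [179.9175535   -0.24178985 179.64765868]
[([336.6, 296.7], [319, 276, 40, 36, 1060])]
(((333.148193359375, 241.46453857421875), (29.973180770874023, 30.776735305786133), 92.49679565429688), 116.0) (((337.7166748046875, 305.9842834472656), (25.792449951171875, 38.013885498046875), 84.91256713867188), 96.0)
tri (array([ 0.49846044, -0.31109245,  0.06349443]), np.float64(6.141838534349691e-05))
[ 0.49468452 -0.31132648  0.079     ] [ 0.42669486 -0.31664971  0.35850494]
[ 0.49219982 -0.31162059  0.079     ] [ 0.40418041 -0.31817997  0.29685145]
```

```bash
python3 - <<'E'
from h import *
d=pickle.load(open("s0.pkl","rb"));a=pickle.load(open("w1.pkl","rb"))
print(tri((a,(333.4,241.3)),(d["side"],(358.6,151.3)),(d["scene"],(237.3,177))), tri((d["side"],(358.6,151.3)),(d["scene"],(237.3,177))))
print(rel((.4945,-.3113,.080)),rel((.4945,-.3113,.053)))
E
```

```text
(array([ 0.49472623, -0.31015836,  0.07349884]), np.float64(0.0014572174201618999)) (array([ 0.49451069, -0.30823727,  0.07424439]), np.float64(0.00016789377661182562))
[-2.45  0.6   6.03] [-2.45  0.6   8.73]
```

Call:
send_rows(plan=[[[-2.45,0.6,2,0,0,0],[-2.45,0.6,4,0,0,0],[-2.45,0.6,6,0,0,0],[-2.45,0.6,7.5,0,0,0],[-2.45,0.6,8.5,0,0,0],[-2.45,0.6,8.6,0,0,0],[-2.45,0.6,8.6,0,0,0]]])

```text
clock: 2.25
tool_pos: [0.496, -0.311, 0.0554]
orientation: [-180.0, 0.0, 179.8]
force: [0.4, -1.1, 1.3]
opening: 0.0875
gripper_force: 0.0
```

```bash
python3 - <<'E'
from h import *
o=ctrl.get_obs();print(o["tool_pos"],o["orientation"],rel((.4945,-.311,.053)))
E
```

```text
[ 0.49601406 -0.31102472  0.0554466 ] [-1.79977165e+02  1.05048711e-02  1.79753611e+02] [0.15 0.   0.24]
```

Call:
send_rows(plan=[[[0.1,0,0.15,0,0,0],[0.1,0,0.15,0,0,0],[0.1,0,0.15,0,0,0],[0.1,0,0.15,0,0,0],[0.1,0,0.15,0,0,0],[0.1,0,0.15,0,0,0],[0.1,0,0.15,0,0,0],[0.1,0,0.15,0,0,0]]], fingers=0)

```text
clock: 2.92
tool_pos: [0.4945, -0.3105, 0.0534]
orientation: [180.0, 0.0, 179.8]
force: [0.3, -0.8, 0.8]
opening: 0.0398
gripper_force: 0.0
```

Call:
send_rows(plan=[[[0,0,0,0,0,0],[0,0,0,0,0,0],[0,0,0,0,0,0],[0,0,0,0,0,0],[0,0,0,0,0,0],[0,0,0,0,0,0],[0,0,0,0,0,0]]])

```text
clock: 3.5
tool_pos: [0.4945, -0.3106, 0.0533]
orientation: [180.0, -0.0, 179.7]
force: [0.1, 0.6, 0.3]
opening: 0.0212
gripper_force: 30.0
```

Call:
send_rows(plan=[[[0,0,-1,0,0,0],[0,0,-3,0,0,0],[0,0,-6,0,0,0],[0,0,-9,0,0,0],[0,3,-12,0,0,0],[0,7,-14,0,0,0],[0,11,-15,0,0,0],[0,15,-15,0,0,0]]])

```text
clock: 4.17
tool_pos: [0.4961, -0.1612, 0.207]
orientation: [-180.0, 0.3, 179.7]
force: [0.9, 0.4, -1.6]
opening: 0.0211
gripper_force: 30.0
```

Call:
send_rows(plan=[[[0,4,0,0,0,-2],[0,7,0,0,0,-4],[1,9,0,0,0,-6],[2,10,0,0,0,-6],[2,10,0,0,0,-6],[2,10,0,0,0,-6]]])

```text
clock: 4.67
tool_pos: [0.4755, -0.0614, 0.2043]
orientation: [180.0, 0.1, -174.2]
force: [-0.2, -1.1, -0.8]
opening: 0.0214
gripper_force: 30.0
```

```bash
python3 - <<'E'
from h import *
o=ctrl.get_obs();print(o["tool_pos"],o["orientation"],o["opening"])
s=ctrl.snapshot("wrist");pickle.dump(s,open("w3.pkl","wb"))
cv2.imwrite("pics/w3.png",s["img"][:,:,::-1])
E
```

```text
[ 0.47545881 -0.06142437  0.20425374] [ 1.79990428e+02  7.09837284e-02 -1.74151999e+02] 0.02139184201348414
```

View pics/w3.png

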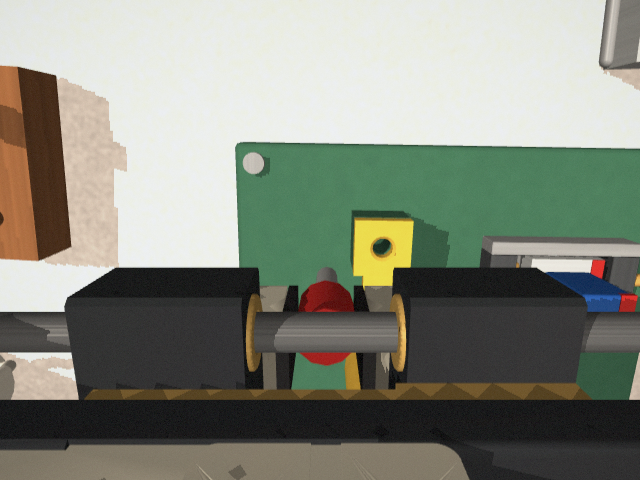

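Wrist view: the pin hole is at about (382,247) in the yellow tab, the pin is held at (326,300), and the press edge runs nearly along the image row. One more view from a shifted place gives the height.

Call:
send_rows(plan=[[[-1.5,1,0,0,0,0],[-3,2,0,0,0,0],[-5,3,0,0,0,0],[-5,3,0,0,0,0],[-5,3,0,0,0,0],[-5,3,0,0,0,0],[-5,3,0,0,0,0]]])

```text
clock: 5.3
tool_pos: [0.5222, -0.0274, 0.203]
orientation: [-180.0, -0.0, -174.3]
force: [1.1, 0.4, -0.6]
opening: 0.0213
gripper_force: 30.0
```

```bash
cat >> h.py <<'E'
def hole(s):
    y=cv2.inRange(hsv(s),np.array((18,120,60)),np.array((34,255,255)))
    best=None
    cs,hi=cv2.findContours(y,cv2.RETR_CCOMP,2)
    out=[]
    for c,h in zip(cs,hi[0]):
        if h[3]>=0 and cv2.contourArea(c)>60: out.append((cv2.fitEllipse(c),))
    return out
E
python3 - <<'E'
from h import *
o=ctrl.get_obs();print(o["tool_pos"],o["orientation"],o["opening"])
a=pickle.load(open("w3.pkl","rb"));s=ctrl.snapshot("wrist");pickle.dump(s,open("w4.pkl","wb"))
cv2.imwrite("pics/w4.png",s["img"][:,:,::-1])
for q in(a,s):
    for e, in hole(q): print(e,plane(q,e[0],.072))
ha=[e[0] for e, in hole(a)];hb=[e[0] for e, in hole(s)]
for p in ha:
  for r in hb: print("tri",tri((a,p),(s,r)))
# press edge (base top .03) in first view
g=mask(a,"green");pts=[]
for x in range(270,600,10):
    ys=np.where(g[:,x]>0)[0];pts.append(plane(a,(x,ys[0]),.03)[:2])
vx,vy,_,_=cv2.fitLine(np.float32(pts),cv2.DIST_HUBER,0,.01,.01).ravel();print("press y-axis yaw",np.degrees(np.arctan2(vy,vx))%180-90)
# tab left edge
E
```

```text
[ 0.52223135 -0.02744675  0.20300106] [-1.79991966e+02 -4.96683714e-02 -1.74286101e+02] 0.02129456609510589
((381.5628356933594, 246.4558563232422), (16.373451232910156, 19.928552627563477), 71.4887466430664) [ 0.48067995 -0.02303166  0.072     ]
((341.137451171875, 175.77122497558594), (19.928302764892578, 20.90166664123535), 67.0652847290039) [ 0.48153181 -0.02245134  0.072     ]
tri (array([ 0.48195951, -0.0222019 ,  0.06676296]), np.float64(1.601896177862702e-05))
press y-axis yaw 4.915535
```

View pics/w4.png

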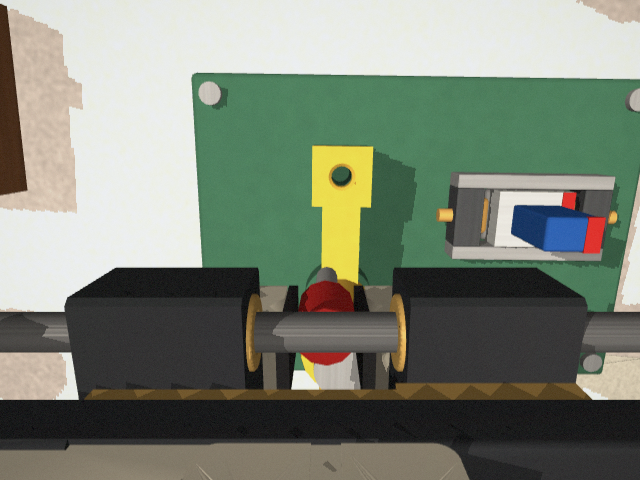

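Second view: the hole is at (341,176) and triangulates to about (0.481, −0.0225) at z ≈ 0.067–0.072, which fits the stated 72 mm. The foot of the held pin is near (327,268). Next I'll compare that foot with where it should be.

```bash
python3 - <<'E'
from h import *
s=pickle.load(open("w4.pkl","rb"));o=ctrl.get_obs()
R=Ro.from_euler("xyz",o["orientation"],degrees=True).as_matrix()
for z in(.0435,.03,.0):
    for dx in(-.005,.005): print(z,dx,proj(s,o["tool_pos"]+R@[dx,0,z]).round(1))
print("foot centre",proj(s,o["tool_pos"]+R@[0,0,.0435]).round(1))
h=hsv(s)
for y in range(258,300,4): 
    row=s["img"][y,305:350]; print(y,"".join("%4d"%v for v in row.mean(1)[::2]))
hX=np.array([.4812,-.0226,0]);hX[2]=.125+.0;print(rel(hX),rel((.4812,-.0226,.118)))
E
```

```text
0.0435 -0.005 [328.4 283.4]
0.0435 0.005 [328.4 264. ]
0.03 -0.005 [328.6 293.1]
0.03 0.005 [328.6 272.4]
0.0 -0.005 [329.2 319.8]
0.0 0.005 [329.2 296. ]
foot centre [328.4 273.7]
258   99 102  99  98  99 101 100  99 135 178 178 177 178 179 178 177 177 180 178 177 178 179 178
262  101  99  98 100  99 102  97 100 137 177 177 180 179 175 177 178 179 178 179 178 177 177 176
266  101 101  98 102  99  99  83  59 120 179 168 165 170 177 177 177 178 180 180 177 177 177 176
270  102 101 102 102  77  65  57  88 105 101  99  89  76  68  70 167 178 179 180 178 179 176 177
274   99  97  97  63  62  70 106 106 101  99  94  86  78  75  68  69 177 180 178 179 180 179 178
278  102  94  60  67 100 101 107 110 104 101  94  87  78  71  71  69 139 166 169 167 167 176 178
282   98  62  88 102 104  99 100  78  59  51  53  53  46  45  54  60  80  95  97  95  96  87  85
286   91  92  80  62  57  59  60  57  61  50  55  54  51  47  45  45  44  42  38  89  92  91  85
290   58  52  65  59  62  54  65  64  54  55  54  53  51  53  44  45  43  44  41  45  36  69  88
294   32  64  59  55  60  56  58  57  51  61  49  57  47  49  43  40  41  39  44  42  44  44  40
298   36  39  62  60  61  60  60  58  54  57  48  45  51  49  48  45  45  46  45  44  44  43  40
[4.02 0.89 7.82] [4.02 0.89 8.52]
```

Call:
send_rows(plan=[[[2,0.5,0,0,0,0.8],[4,1,0,0,0,0.8],[4,1,1.5,0,0,0.8],[4,1,4,0,0,0.8],[4,1,6,0,0,0.8],[4,1,7.4,0,0,0.8],[4,1,7.4,0,0,0.8],[4,1,7.4,0,0,0.8]]])

```text
clock: 6.02
tool_pos: [0.4812, -0.0216, 0.1294]
orientation: [-180.0, -0.1, -175.1]
force: [-0.4, -0.5, -0.2]
opening: 0.0206
gripper_force: 30.0
```

```bash
python3 - <<'E'
from h import *
o=ctrl.get_obs();print(o["tool_pos"],o["orientation"],o["opening"],o["force"],rel((.4812,-.0226,.08)))
c=[]
for n in("scene","side","wrist"):
    s=ctrl.snapshot(n);pickle.dump(s,open(n+"5.pkl","wb"))
    u,v=proj(s,(.4812,-.0226,.075)).astype(int); w=80 if n=="wrist" else 30
    c.append(cv2.resize(s["img"][max(v-w,0):v+w,max(u-w,0):u+w],(266,266),interpolation=cv2.INTER_CUBIC))
cv2.imwrite("pics/c5.png",np.hstack(c)[:,:,::-1])
E
```

```text
[ 0.48117716 -0.02157711  0.12937787] [-1.79968312e+02 -6.12623547e-02 -1.75059939e+02] 0.02064071137885265 [-0.37012541 -0.53658543 -0.20005813] [ 0.   -0.1   4.94]
```

View pics/c5.png

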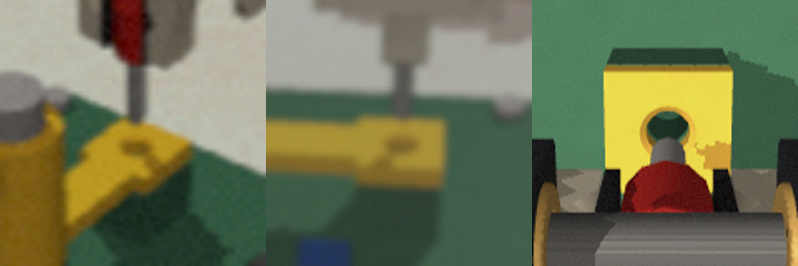

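The close crops line up the foot and hole in the side and wrist views. The scene view shows a few pixels sideways, so I'll triangulate both with scene and side.

```bash
python3 - <<'E'
from h import *
S={n:pickle.load(open(n+"5.pkl","rb")) for n in("scene","side","wrist")}
px={}
for n,f,h in(("scene",(137,120),(149,144)),("side",(402-266,117),(401-266,145))):
    u,v=proj(S[n],(.4812,-.0226,.075)).astype(int)
    px[n]=[(u-30+p[0]/4.433,v-30+p[1]/4.433) for p in(f,h)]
    print(n,px[n],"pred foot",proj(S[n],(.4812,-.0216,.087)),"pred hole",proj(S[n],(.4812,-.0226,.071)))
for i in(0,1): print(tri((S["scene"],px["scene"][i]),(S["side"],px["side"][i])))
e=[x[0] for x in hole(S["side"])];print(e); print([x[0] for x in hole(S["scene"])])
E
```

```text
scene [(np.float64(326.90457929167604), np.float64(214.06970448905932)), (np.float64(329.611549740582), np.float64(219.4836453868712))] pred foot [326.43513758 213.40535758] pred hole [326.08167553 219.21774578]
side [(np.float64(351.6789984209339), np.float64(211.39296187683286)), (np.float64(351.4534175501917), np.float64(217.70922625761335))] pred foot [351.29646889 210.74651314] pred hole [351.04242593 216.8287572 ]
(array([ 0.48038776, -0.0210534 ,  0.08546043]), np.float64(0.0003313601668874974))
(array([ 0.47967708, -0.01378509,  0.07427967]), np.float64(0.0005780957636041296))
[]
[]
```

```bash
python3 - <<'E'
from h import *
s=pickle.load(open("wrist5.pkl","rb"));u,v=proj(s,(.4812,-.0226,.075)).astype(int);print(u,v)
y=cv2.inRange(hsv(s),np.array((18,120,60)),np.array((34,255,255)))
for r in range(v-50,v+12,5):
    x=np.where(y[r]>0)[0]; x=x[(x>u-60)&(x<u+60)]
    if len(x):
        g=np.where(np.diff(x)>3)[0]; print(r,x[0],x[-1],[(x[i],x[i+1]) for i in g])
for r in range(v+2,v+22,4): print(r,s["img"][r,u-24:u+24:2].astype(int).max(2).tolist() if 0 else [int(t.max())-int(t.min()) for t in s["img"][r,u-24:u+24:2]])
S=pickle.load(open("scene5.pkl","rb"))
for r in range(210,230): print(r,S["img"][r,312:345,0].tolist())
E
```

```text
325 264
224 289 364 []
229 288 365 []
234 288 365 []
239 288 365 []
244 288 365 []
249 288 364 []
254 288 364 [(np.int64(317), np.int64(336))]
259 288 364 [(np.int64(313), np.int64(339))]
264 289 364 [(np.int64(314), np.int64(338))]
269 289 364 [(np.int64(319), np.int64(334))]
274 289 364 [(np.int64(316), np.int64(336))]
266 [160, 160, 159, 160, 159, 148, 147, 86, 28, 23, 20, 21, 17, 10, 18, 21, 21, 49, 104, 147, 164, 167, 159, 159]
270 [160, 159, 158, 159, 156, 157, 156, 135, 83, 36, 8, 7, 7, 8, 7, 2, 5, 111, 148, 163, 164, 151, 161, 159]
274 [159, 158, 161, 160, 158, 159, 159, 163, 41, 11, 9, 7, 6, 8, 5, 6, 6, 3, 161, 163, 159, 159, 152, 151]
278 [160, 159, 160, 160, 159, 161, 160, 159, 9, 8, 8, 7, 7, 9, 7, 6, 4, 4, 134, 160, 161, 159, 160, 159]
282 [159, 159, 159, 159, 158, 158, 158, 156, 28, 66, 105, 98, 92, 92, 95, 87, 67, 38, 98, 157, 160, 162, 160, 159]
210 [46, 49, 49, 61, 88, 109, 144, 173, 176, 184, 187, 181, 145, 83, 74, 82, 107, 157, 184, 185, 185, 187, 190, 189, 185, 188, 185, 188, 187, 187, 186, 188, 186]
211 [37, 44, 53, 47, 49, 57, 72, 88, 122, 158, 176, 179, 142, 85,
[... 2281 characters left out ...]
183, 161, 134, 117, 113, 105, 105, 83, 51, 36, 30, 41, 47, 53, 44, 51, 48]
226 [181, 186, 188, 186, 187, 184, 184, 186, 187, 186, 188, 185, 180, 164, 155, 170, 176, 163, 133, 114, 108, 95, 69, 39, 29, 28, 26, 37, 49, 49, 51, 50, 52]
227 [185, 185, 185, 186, 190, 187, 186, 187, 183, 187, 187, 176, 158, 131, 123, 127, 133, 127, 112, 107, 92, 63, 33, 27, 23, 25, 25, 39, 49, 51, 49, 50, 47]
228 [187, 185, 186, 185, 187, 187, 184, 188, 187, 182, 161, 140, 119, 115, 111, 114, 111, 110, 106, 88, 58, 36, 26, 29, 26, 27, 32, 39, 49, 50, 51, 50, 48]
229 [183, 184, 187, 187, 185, 189, 187, 187, 181, 164, 138, 114, 107, 104, 105, 107, 106, 104, 88, 59, 38, 32, 26, 28, 27, 25, 29, 41, 50, 53, 48, 53, 49]
```

In the scene pixels the hole is actually at (326,220), which matches the prediction. In the wrist view the foot and hole centres agree (326 against 326). Lowering now.

Call:
send_rows(plan=[[[0,0,0.5,0,0,0],[0,0,1,0,0,0],[0,0,1.3,0,0,0],[0,0,1.6,0,0,0],[0,0,1.9,0,0,0],[0,0,2.2,0,0,0],[0,0,2.2,0,0,0],[0,0,2.2,0,0,0]]])

```text
clock: 6.83
tool_pos: [0.4814, -0.0212, 0.1071]
orientation: [-180.0, -0.0, -175.0]
force: [-0.5, 0.4, -0.6]
opening: 0.021
gripper_force: 30.0
```

Call:
send_rows(plan=[[[0,0,0.5,0,0,0],[0,0,1,0,0,0],[0,0,1.4,0,0,0],[0,0,1.8,0,0,0],[0,0,2.2,0,0,0],[0,0,2.5,0,0,0],[0,0,2.5,0,0,0]]])

```text
clock: 7.42
tool_pos: [0.4811, -0.0213, 0.0816]
orientation: [-180.0, -0.1, -175.1]
force: [0.8, -0.4, -0.7]
opening: 0.0212
gripper_force: 30.0
```

Call:
send_rows(plan=[[[0,0,0.2,0,0,0],[0,0,0.4,0,0,0],[0,0,0.55,0,0,0],[0,0,0.65,0,0,0],[0,0,0.65,0,0,0]]])

```text
clock: 7.83
tool_pos: [0.4816, -0.0211, 0.0763]
orientation: [-180.0, 0.0, -175.0]
force: [-2.2, 0.6, 3.9]
opening: 0.0213
gripper_force: 30.0
```

Call:
send_rows(plan=[[[0,0,0.1,0,0,0],[0,0,0.1,0,0,0],[0,0,0.1,0,0,0]]])

```text
clock: 8.08
tool_pos: [0.4817, -0.0212, 0.0762]
orientation: [-180.0, 0.0, -175.0]
force: [-6.0, 1.5, 14.5]
opening: 0.0216
gripper_force: 30.0
```

Call:
send_rows(plan=[[[0,0,0,0,0,0],[0,0,0,0,0,0],[0,0,0,0,0,0],[0,0,0,0,0,0],[0,0,0,0,0,0],[0,0,-1,0,0,0],[0,0,-2.5,0,0,0],[0,0,-4.5,0,0,0]]], fingers=0.7)

```text
clock: 8.75
tool_pos: [0.4805, -0.0215, 0.1191]
orientation: [-180.0, -0.2, -175.1]
force: [0.1, 0.7, -0.2]
opening: 0.0605
gripper_force: 0.0
```

Call:
send_rows(plan=[[[0,0,-4,0,0,0],[0,0,-8,0,0,0],[-1,3,-9,0,0,0],[-2,6.5,-9,0,0,0],[-3,10,-9,0,0,0],[-4,13.5,-9,0,0,0],[-4.5,13.9,-9,0,0,0],[-4.5,13.9,-9,0,0,0]]])

```text
clock: 9.42
tool_pos: [0.5149, 0.1232, 0.2093]
orientation: [-180.0, -0.0, -174.9]
force: [0.7, 0.1, -0.8]
opening: 0.0609
gripper_force: 0.0
```

Call:
send_rows(plan=[[[0,0,0,0,0,0],[0,0,0,0,0,0]]], fingers=1)

```text
clock: 9.58
tool_pos: [0.5139, 0.1204, 0.2095]
orientation: [-180.0, -0.1, -175.1]
force: [-0.7, -0.3, 0.2]
opening: 0.0698
gripper_force: 0.0
```

```bash
python3 - <<'E'
from h import *
o=ctrl.get_obs();print(o["tool_pos"],o["orientation"],o["opening"])
c=[]
S={n:ctrl.snapshot(n) for n in("scene","side","wrist")}
pickle.dump(S,open("s6.pkl","wb"))
for n in S:
    s=S[n];print(n,"pred pin head top/bottom",proj(s,(.4812,-.022,.102)).round(1),proj(s,(.4812,-.022,.072)).round(1),blobs(s,"red"),blobs(s,"blue"))
    if n=="wrist": c.append(cv2.resize(s["img"],(533,400)))
    else:
        u,v=proj(s,(.4812,-.022,.085)).round().astype(int);c.append(cv2.resize(s["img"][v-30:v+30,u-40:u+40],(267,200),interpolation=cv2.INTER_CUBIC))
cv2.imwrite("pics/c6.png",np.hstack([np.vstack(c[:2]),c[2]])[:,:,::-1])
E
```

```text
[0.51391683 0.1203503  0.20951247] [-1.79976491e+02 -5.00745961e-02 -1.75079515e+02] 0.06977816697821086
scene pred pin head top/bottom [326.3 207.6] [326.3 219. ] [([166.3, 108.8], [162, 97, 10, 24, 116]), ([457.3, 208.4], [452, 204, 11, 10, 64]), ([326.2, 213.3], [322, 206, 9, 16, 111]), ([457.4, 236.5], [451, 230, 13, 14, 76]), ([379.4, 239.8], [375, 237, 9, 7, 37]), ([381.8, 260.2], [376, 255, 12, 11, 49]), ([343.5, 332.5], [334, 329, 20, 8, 133]), ([328.6, 353.3], [327, 351, 4, 6, 22]), ([355.8, 355.8], [353, 353, 7, 6, 38])] [([445.7, 219.3], [434, 200, 26, 38, 658]), ([372.5, 247.1], [364, 233, 19, 28, 360]), ([341.5, 359.1], [332, 336, 21, 47, 872])]
side pred pin head top/bottom [351.6 204.6] [351.  216.6] [([386.9, 74.1], [385, 62, 5, 25, 86]), ([351.2, 210.7], [347, 204, 9, 15, 107]), ([333.3, 248.5], [328, 247, 12, 4, 46]), ([192.3, 269.1], [188, 264, 10, 11, 74]), ([332.4, 271.9], [323, 271, 20, 3, 36]), ([442.0, 280.9], [434, 278, 17, 6, 85]), ([205.4, 297.6], [201, 288, 11, 19, 89]), ([438.4, 316.1], [424, 315, 30, 4, 69])] [([333.5, 241.6], [328, 239, 12, 6, 70]), ([332.9, 260.1], [328, 253, 11, 16, 143]), ([177.6, 281.2], [168, 267, 21, 41, 362]), ([439.5, 271.0], [432, 267, 16, 9, 134])]
wrist pred pin head top/bottom [100.1 171. ] [122.5 167.6] [([109.5, 170.3], [84, 153, 53, 37, 1520]), ([354.6, 213.9], [342, 182, 24, 58, 1075])] [([323.6, 215.4], [303, 195, 52, 43, 1738])]
```

View pics/c6.png

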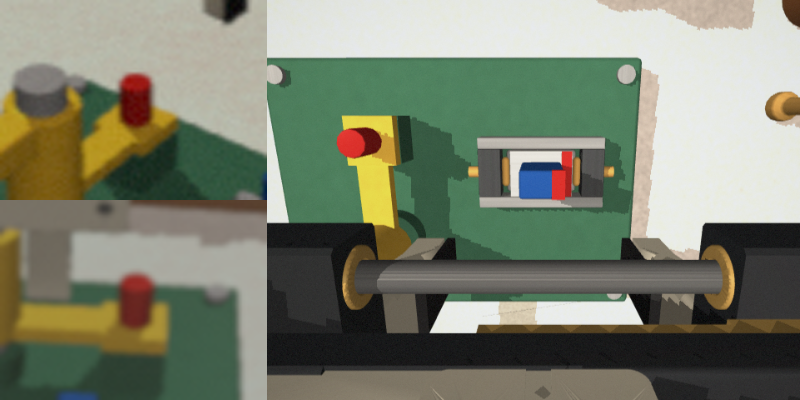

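Pin check: the red head sits on the tab in both views, at scene (326,213) and side (351,211), at the predicted home pixels, and it is released. In the wrist view the die handle is at about (335,220) with its red top stripe to the right (+y). Next I'll measure the top of the handle.

```bash
python3 - <<'E'
from h import *
S=pickle.load(open("s6.pkl","rb"));s=S["wrist"];a=pickle.load(open("w4.pkl","rb"))
def face(s,u0,u1,v0,v1):
    v=hsv(s)[:,:,2];b=mask(s,"blue")>0;z=np.zeros(b.shape,bool);z[v0:v1,u0:u1]=1;b&=z
    t,_=cv2.threshold(v[b].reshape(-1,1),0,255,cv2.THRESH_OTSU);B=b&(v>t)
    r=(mask(s,"red")>0)&z
    ys,xs=np.where(B);print("otsu",t,"blue top box",np.percentile(xs,[1,99]),np.percentile(ys,[1,99]))
    y0,y1=np.percentile(ys,[1,99]);r[:int(y0)]=0
    n=((B|r)*255).astype(np.uint8);n=cv2.morphologyEx(n,cv2.MORPH_CLOSE,np.ones((7,7)))
    c=max(cv2.findContours(n,0,2)[0],key=cv2.contourArea);R=cv2.minAreaRect(c);bx=cv2.boxPoints(R);print(R);return R,bx
R,bx=face(s,290,380,185,245)
P=np.array([plane(s,p,.106) for p in bx]);print(P.round(4),P.mean(0),[np.linalg.norm(P[i]-P[i-1]).round(4) for i in range(4)])
R2,bx2=face(a,480,610,190,255)
print("tri",tri((s,R[0]),(a,R2[0])))
# scene/side height check, red top stripe
print("stripe",tri((S["scene"],(379.4,239.8)),(S["side"],(333.3,248.5))))
for i in range(4):
    e=P[i]-P[i-1]; print(np.degrees(np.arctan2(e[1],e[0]))%90)
E
```

```text
otsu 132.0 blue top box [303. 341.] [205. 237.]
((334.0, 222.0), (34.0, 62.0), 90.0)
[[0.4909 0.1029 0.106 ]
 [0.4876 0.1408 0.106 ]
 [0.5089 0.1431 0.106 ]
 [0.5122 0.1045 0.106 ]] [0.49991229 0.12280004 0.106     ] [np.float64(0.0214), np.float64(0.038), np.float64(0.0214), np.float64(0.0387)]
otsu 136.0 blue top box [545. 586.] [218. 250.]
((573.967529296875, 234.59115600585938), (61.4157829284668, 34.44180679321289), 1.1691392660140991)
tri (array([0.50052622, 0.1229362 , 0.10200049]), np.float64(5.582883235443772e-05))
stripe (array([0.49805747, 0.13256456, 0.10313646]), np.float64(0.0004380658231177418))
4.147469549257977
4.8747847697297715
6.1688658357557715
4.871207508989343
```

```bash
python3 - <<'E'
from h import *
o=ctrl.get_obs();print(o["tool_pos"],o["orientation"],rel((.499,.1206,.067)))
E
```

```text
[0.51415348 0.12016912 0.20993999] [ 1.79997065e+02  1.86568977e-03 -1.75123027e+02] [ 1.51  0.17 14.29]
```

Call:
send_rows(plan=[[[1.5,0.2,2,0,0,0],[1.5,0.2,5,0,0,0],[1.5,0.2,8,0,0,0],[1.5,0.2,11,0,0,0],[1.5,0.2,13,0,0,0],[1.5,0.2,14,0,0,0],[1.5,0.2,14.3,0,0,0],[1.5,0.2,14.3,0,0,0]]])

```text
clock: 10.4
tool_pos: [0.4994, 0.1215, 0.0668]
orientation: [-180.0, -0.0, -175.1]
force: [0.4, 0.0, 0.2]
opening: 0.0879
gripper_force: 0.0
```

Call:
send_rows(plan=[[[0,0,0,0,0,0],[0,0,0,0,0,0],[0,0,0,0,0,0],[0,0,0,0,0,0],[0,0,0,0,0,0],[0,0,0,0,0,0],[0,0,0,0,0,0],[0,0,0,0,0,0]]], fingers=0)

```text
clock: 11.07
tool_pos: [0.4993, 0.1219, 0.0669]
orientation: [180.0, 0.0, -175.0]
force: [-0.2, -0.4, 0.9]
opening: 0.0396
gripper_force: 0.0
```

Call:
send_rows(plan=[[[0,0,0,0,0,0],[0,0,0,0,0,0],[0,0,0,0,0,0],[0,0,0,0,0,0],[0,0,0,0,0,0],[0,0,0,0,0,0]]])

```text
clock: 11.57
tool_pos: [0.4992, 0.1218, 0.0668]
orientation: [-180.0, -0.0, -175.1]
force: [1.0, -1.7, 1.3]
opening: 0.034
gripper_force: 30.0
```

```bash
python3 - <<'E'
from h import *
o=ctrl.get_obs();print(o["tool_pos"],o["orientation"],o["force"],o["moment"],o["opening"],o["gripper_force"])
S={n:ctrl.snapshot(n) for n in("scene","side")}
pickle.dump(S,open("s7.pkl","wb"))
for n in S: print(n,[b for b in blobs(S[n],"blue",5)+blobs(S[n],"red",5) if 320<b[0][0]<400 and b[0][1]>200])
E
```

```text
[0.4992071  0.12179979 0.06682477] [-1.79993089e+02 -8.71431023e-03 -1.75051200e+02] [ 0.98816297 -1.6827409   1.3354855 ] [-0.26434518  0.07745032 -0.00522538] 0.03403736178803771 29.9993759393692
scene [([371.1, 246.9], [364, 233, 16, 28, 321]), ([341.4, 359.1], [332, 336, 21, 47, 867]), ([324.6, 214.4], [322, 207, 7, 15, 58]), ([377.7, 241.1], [376, 239, 4, 5, 15]), ([380.1, 262.3], [377, 260, 8, 6, 24]), ([343.5, 332.5], [334, 329, 20, 8, 132]), ([328.5, 353.1], [327, 351, 4, 6, 21]), ([355.8, 355.8], [353, 353, 7, 6, 38])]
side [([333.9, 272.3], [323, 272, 20, 2, 26])]
```

The grip is on the handle at 34.0 mm opening, matching its 34 mm side. First rock: lift the red end by pivoting about the plain end's lower edge.

Call:
send_rows(plan=[[[0,-0.13,-0.09,-2,0,0],[0,-0.265,-0.18,-4,0,0],[0,-0.4,-0.26,-6,0,0],[0,-0.4,-0.26,-6,0,0]]])

```text
clock: 12.0
tool_pos: [0.4995, 0.1165, 0.0694]
orientation: [173.9, -0.0, -175.1]
force: [-1.3, -2.5, 1.4]
opening: 0.0341
gripper_force: 30.0
```

```bash
python3 - <<'E'
from h import *
o=ctrl.get_obs();print(o["tool_pos"],o["orientation"],o["force"],o["moment"],o["opening"],o["gripper_force"])
E
```

```text
[0.49949731 0.11652356 0.06936812] [ 1.73945794e+02 -3.76572325e-02 -1.75086491e+02] [-1.28742855 -2.46198538  1.38962649] [-1.25171868  0.43577523  0.07346944] 0.03409420232081753 29.95852142572403
```

Call:
send_rows(plan=[[[0,-0.13,-0.09,-2,0,0],[0,-0.264,-0.18,-4,0,0],[0,-0.4,-0.26,-6,0,0],[0,-0.54,-0.34,-8,0,0],[0,-0.54,-0.34,-8,0,0],[0,-0.54,-0.34,-8,0,0]]])

```text
clock: 12.5
tool_pos: [0.5001, 0.1123, 0.0723]
orientation: [166.0, -0.0, -175.2]
force: [-1.7, 4.0, 1.6]
opening: 0.0337
gripper_force: 30.0
```

```bash
python3 - <<'E'
from h import *
o=ctrl.get_obs();print(o["tool_pos"],o["orientation"],o["force"],o["moment"],o["opening"],o["gripper_force"])
S={n:ctrl.snapshot(n) for n in("scene","side","wrist")}
pickle.dump(S,open("s8.pkl","wb"))
c=[]
for n in S:
    s=S[n]
    if n=="wrist": c.append(cv2.resize(s["img"],(533,400)));continue
    print(n,[b for b in blobs(s,"red",5) if 320<b[0][0]<400 and b[0][1]>200])
    u,v=proj(s,(.499,.1206,.065)).round().astype(int);c.append(cv2.resize(s["img"][v-36:v+36,u-48:u+48],(400,300),interpolation=cv2.INTER_CUBIC))
cv2.imwrite("pics/c8.png",np.hstack(c[:2])[:,:,::-1])
E
```

```text
[0.5000743  0.11231823 0.07226786] [ 1.65971145e+02 -3.20715011e-02 -1.75180877e+02] [-1.66859825  4.01228624  1.55049109] [0.62171883 0.70614403 0.11900263] 0.03368588142853637 29.987185299396515
scene [([327.9, 219.4], [326, 218, 5, 4, 11]), ([369.7, 234.9], [368, 233, 4, 4, 12]), ([379.7, 254.3], [374, 250, 12, 10, 33]), ([343.5, 332.5], [334, 329, 20, 8, 134]), ([328.5, 353.1], [327, 351, 4, 6, 21]), ([355.8, 355.8], [353, 353, 7, 6, 38])]
side []
```

View pics/c8.png

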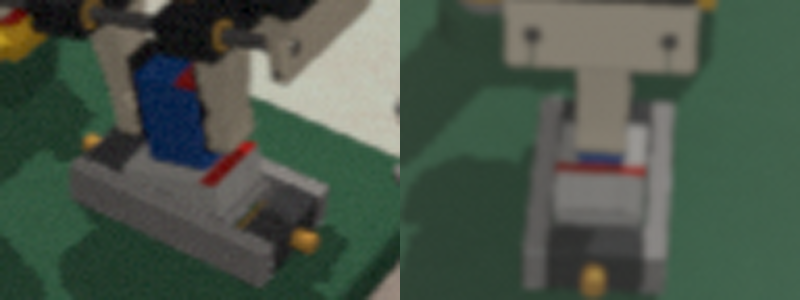

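The red end is up: its shoulder stripe is at scene (380,254), about 8 px higher than before, and the plain end is still in its bed. The moment dropped as the shoe let go. Next I'll work out the counter-rock about the lifted red end.

```bash
cat > rk.py <<'E'
import numpy as np
def T(th,ry,rz):
    s,c=np.sin(np.radians(th)),np.cos(np.radians(th)); return np.array([ry-27*c-37*s, rz-27*s+37*c])
def rows(th0,p0,L):
    s,c=np.sin(np.radians(th0)),np.cos(np.radians(th0))
    for th,ry,rz in L:
        d=T(th,ry,rz)-p0; pl=(rz-54*np.sin(np.radians(th)))
        print(th,"row y,z cm %.2f %.2f turn %.1f"%((d[0]*c+d[1]*s)/10,(d[0]*s-d[1]*c)/10,-(th-th0)),"red z %.1f plain z %.1f"%(rz,pl))
E
python3 - <<'E'
from rk import *
p0=T(14,25.5,13.0);print(p0)
th=np.arange(11,-11,-3.); L=[(t,25.5+.7*(14-t)/24,13+1.5*(14-t)/24) for t in th]
rows(14,p0,L)
p1=T(*L[-1]);print(p1);rows(L[-1][0],p1,[(-10,26.3,14.5),(-12,26.4,14.5)])
E
```

```text
[-9.64909475 42.36905069]
11.0 row y,z cm 0.21 -0.15 turn 3.0 red z 13.2 plain z 2.9
8.0 row y,z cm 0.43 -0.29 turn 6.0 red z 13.4 plain z 5.9
5.0 row y,z cm 0.65 -0.43 turn 9.0 red z 13.6 plain z 8.9
2.0 row y,z cm 0.88 -0.54 turn 12.0 red z 13.8 plain z 11.9
-1.0 row y,z cm 1.11 -0.65 turn 15.0 red z 13.9 plain z 14.9
-4.0 row y,z cm 1.35 -0.75 turn 18.0 red z 14.1 plain z 17.9
-7.0 row y,z cm 1.60 -0.83 turn 21.0 red z 14.3 plain z 20.9
-10.0 row y,z cm 1.84 -0.91 turn 24.0 red z 14.5 plain z 23.9
[ 6.03517324 55.62638766]
-10 row y,z cm 0.01 -0.00 turn -0.0 red z 14.5 plain z 23.9
-12 row y,z cm 0.15 -0.10 turn 2.0 red z 14.5 plain z 25.7
```

Call:
send_rows(plan=[[[0,0.21,-0.16,3,0,0],[0,0.43,-0.31,6,0,0],[0,0.65,-0.45,9,0,0],[0,0.88,-0.57,12,0,0],[0,0.88,-0.57,12,0,0]]])

```text
clock: 13.07
tool_pos: [0.4995, 0.1211, 0.0797]
orientation: [178.2, 0.0, -174.9]
force: [-1.1, -0.5, -3.8]
opening: 0.0339
gripper_force: 30.0
```

```bash
python3 - <<'E'
from h import *
from rk import *
o=ctrl.get_obs();print(o["tool_pos"],o["orientation"],o["force"],o["moment"],o["opening"],o["gripper_force"])
p=T(2,25.8,14.1);rows(2,p,[(-1,25.9,14.3),(-4,26,14.5),(-7,26.1,14.6),(-10,26.3,14.8),(-12,26.4,15)])
S=ctrl.snapshot("scene");print([b for b in blobs(S,"red",5) if 320<b[0][0]<400 and b[0][1]>200])
E
```

```text
[0.49946871 0.12105069 0.07974611] [ 1.78234747e+02  4.40251374e-02 -1.74851375e+02] [-1.07678201 -0.48624626 -3.78571882] [-0.09131719  0.03663587  0.0441713 ] 0.033937651316674096 29.953167736530304
-1 row y,z cm 0.21 -0.16 turn 3.0 red z 14.3 plain z 15.2
-4 row y,z cm 0.42 -0.30 turn 6.0 red z 14.5 plain z 18.3
-7 row y,z cm 0.64 -0.43 turn 9.0 red z 14.6 plain z 21.2
-10 row y,z cm 0.88 -0.55 turn 12.0 red z 14.8 plain z 24.2
-12 row y,z cm 1.04 -0.63 turn 14.0 red z 15.0 plain z 26.2
[([325.2, 215.0], [322, 207, 9, 15, 65]), ([377.4, 235.4], [375, 233, 5, 5, 18]), ([381.7, 256.2], [377, 251, 12, 10, 32]), ([343.5, 332.5], [334, 329, 20, 8, 134]), ([328.5, 353.1], [327, 351, 4, 6, 21]), ([355.8, 355.8], [353, 353, 7, 6, 38])]
```

The load is now about −3.8 N, which is the die's weight, so both ends are free. Continuing the tilt so the plain end clearly rises above the red.

Call:
send_rows(plan=[[[0,0.21,-0.16,3,0,0],[0,0.42,-0.3,6,0,0],[0,0.64,-0.43,9,0,0],[0,0.88,-0.55,12,0,0],[0,0.88,-0.55,12,0,0],[0,0.88,-0.55,12,0,0]]])

```text
clock: 13.62
tool_pos: [0.4982, 0.1282, 0.085]
orientation: [-170.0, -0.1, -175.0]
force: [-0.5, -0.0, -3.4]
opening: 0.0343
gripper_force: 30.0
```

```bash
python3 - <<'E'
from h import *
from rk import *
o=ctrl.get_obs();print(o["tool_pos"],o["orientation"],o["force"],o["moment"],o["opening"],o["gripper_force"])
p=T(-10,26.3,14.8);rows(-10,p,[(-10,26.3,18),(-7.5,26.6,20),(-5,26.8,23),(-2.5,26.9,26),(0,27,29),(0,27,33),(0,27,35.5)])
S=ctrl.snapshot("scene");print([b for b in blobs(S,"red",5) if 320<b[0][0]<400 and b[0][1]>200])
E
```

```text
[0.49820618 0.12815106 0.08503728] [-1.70021301e+02 -6.99976664e-02 -1.74969928e+02] [-0.45428447 -0.04811419 -3.43035211] [0.7912548  0.1000313  0.00702098] 0.03434505745613931 29.95871990919113
-10 row y,z cm -0.06 -0.32 turn 0.0 red z 18.0 plain z 27.4
-7.5 row y,z cm -0.22 -0.40 turn -2.5 red z 20.0 plain z 27.0
-5 row y,z cm -0.41 -0.57 turn -5.0 red z 23.0 plain z 27.7
-2.5 row y,z cm -0.60 -0.73 turn -7.5 red z 26.0 plain z 28.4
0 row y,z cm -0.78 -0.89 turn -10.0 red z 29.0 plain z 29.0
0 row y,z cm -0.85 -1.28 turn -10.0 red z 33.0 plain z 33.0
0 row y,z cm -0.89 -1.53 turn -10.0 red z 35.5 plain z 35.5
[([326.3, 213.4], [322, 207, 9, 15, 109]), ([384.2, 237.5], [382, 235, 5, 6, 18]), ([382.5, 257.9], [379, 255, 8, 7, 33]), ([343.4, 332.5], [334, 329, 20, 8, 133]), ([328.5, 353.1], [327, 351, 4, 6, 21]), ([355.8, 355.8], [353, 353, 7, 6, 38])]
```

Call:
send_rows(plan=[[[0,-0.06,-0.32,0,0,0],[0,-0.22,-0.4,-2.5,0,0],[0,-0.41,-0.57,-5,0,0],[0,-0.6,-0.73,-7.5,0,0],[0,-0.78,-0.89,-10,0,0],[0,-0.85,-1.28,-10,0,0],[0,-0.9,-1.65,-10,0,0],[0,-0.9,-1.65,-10,0,0]]])

```text
clock: 14.33
tool_pos: [0.5, 0.1216, 0.1047]
orientation: [-180.0, 0.1, -175.1]
force: [-1.0, 0.5, -3.1]
opening: 0.0337
gripper_force: 30.0
```

```bash
python3 - <<'E'
from h import *
o=ctrl.get_obs();print(o["tool_pos"],o["orientation"],o["force"],o["moment"],rel((.4992,.1218,.104)))
S={n:ctrl.snapshot(n) for n in("scene","side")};c=[]
for n in S:
    s=S[n];u,v=proj(s,(.499,.1,.075)).round().astype(int);c.append(cv2.resize(s["img"][v-60:v+60,u-80:u+80],(400,300),interpolation=cv2.INTER_CUBIC))
    print(n,[b for b in blobs(s,"red",5) if 310<b[0][0]<400 and b[0][1]>200])
cv2.imwrite("pics/c9.png",np.hstack(c)[:,:,::-1])
E
```

```text
[0.49996978 0.12164186 0.10467771] [-1.79993870e+02  9.42431186e-02 -1.75105917e+02] [-0.95768764  0.50027859 -3.09971482] [ 0.01754289 -0.02104141 -0.04171226] [0.08 0.02 0.07]
scene [([326.2, 213.4], [322, 207, 9, 15, 110]), ([378.9, 225.7], [377, 223, 5, 6, 18]), ([382.7, 247.1], [378, 242, 12, 10, 35]), ([343.5, 332.5], [334, 329, 20, 8, 134]), ([328.5, 353.1], [327, 351, 4, 6, 21]), ([355.8, 355.8], [353, 353, 7, 6, 38])]
side [([354.5, 210.0], [354, 209, 2, 3, 6]), ([332.7, 256.9], [324, 256, 19, 3, 33])]
```

View pics/c9.png

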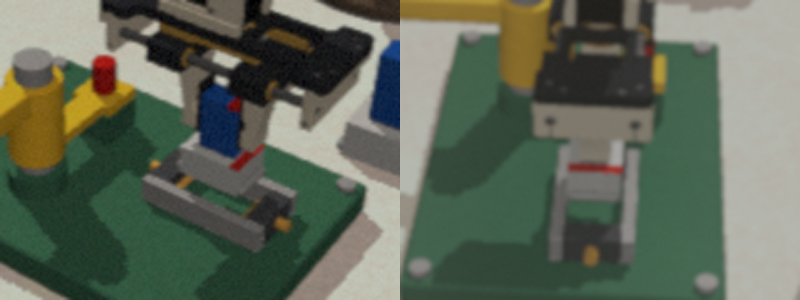

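The die is held clear above its bed and looks upright, and the pin is still home at scene (326,213). Settling, then a numeric height check on the shoulder stripe.

Call:
send_rows(plan=[[[0,0,0,0,0,0],[0,0,0,0,0,0],[0,0,0,0,0,0],[0,0,0,0,0,0],[0,0,0,0,0,0],[0,0,0,0,0,0]]])

```text
clock: 14.93
tool_pos: [0.4992, 0.122, 0.1034]
orientation: [-180.0, -0.0, -175.0]
force: [-0.3, 0.0, -3.2]
opening: 0.0341
gripper_force: 30.0
```

```bash
python3 - <<'E'
from h import *
o=ctrl.get_obs();print(o["tool_pos"],o["orientation"],o["force"],abs(o["qvel"]).max())
S={n:ctrl.snapshot(n) for n in("scene","side")};Z=pickle.load(open("s6.pkl","rb"))
def st(s,lo): 
    b=[b for b in blobs(s,"red",8) if 322<b[0][0]<400 and lo<b[0][1]<275]; return max(b,key=lambda b:b[0][1])[0]
for Q in(Z,S):
    p=[st(Q["scene"],225),st(Q["side"],225)];print(p,tri((Q["scene"],p[0]),(Q["side"],p[1])))
# handle long-edge tilt in scene: left edge of blue vs projected vertical
s=S["scene"];m=mask(s,"blue");b=[b for b in blobs(s,"blue",50) if 350<b[0][0]<400];print(b)
x,y,w,h,_=b[0][1];e=[(x+np.where(m[r,x:x+w])[0][0],r) for r in range(y+5,y+h-6)]
k=np.polyfit([q[1] for q in e],[q[0] for q in e],1)[0]
a,c=proj(s,(.505,.105,.13)),proj(s,(.505,.105,.1));print("slope",k,"vertical",(a[0]-c[0])/(a[1]-c[1]))
E
```

```text
[0.49917966 0.12199781 0.10342373] [-1.79992146e+02 -1.35602059e-02 -1.75041144e+02] [-0.26289699  0.02687701 -3.18097963] 0.21763912024080379
[[381.8, 260.2], [332.4, 271.9]] (array([0.49733434, 0.14246864, 0.05535294]), np.float64(0.00033941385920092357))
[[381.9, 248.1], [334.0, 257.3]] (array([0.49608831, 0.13842403, 0.08570632]), np.float64(0.0017754719717480592))
[([372.4, 232.6], [365, 218, 16, 29, 344])]
slope -0.01651186790505163 vertical -0.07033122905111373
```

```bash
python3 - <<'E'
from h import *
Z=pickle.load(open("s6.pkl","rb"));S7=pickle.load(open("s7.pkl","rb"));S={n:ctrl.snapshot(n) for n in("scene","side")}
def red(s,u0,u1,v0,v1):
    i=s["img"].astype(int);r=(i[:,:,0]>1.7*i[:,:,1])&(i[:,:,0]>1.7*i[:,:,2])&(i[:,:,0]>45)
    n,l,st,ce=cv2.connectedComponentsWithStats(r[v0:v1,u0:u1].astype(np.uint8))
    return [((ce[k]+[u0,v0]).round(1).tolist(),[int(st[k][0]+u0),int(st[k][1]+v0)]+st[k][2:].tolist()) for k in range(1,n) if st[k][4]>9]
for nm,Q in(("s6",Z),("s7",S7),("now",S)):
    print(nm,"scene",red(Q["scene"],360,400,220,275),"side",red(Q["side"],318,350,245,280))
def edge(s):
    m=mask(s,"blue");b=[b for b in blobs(s,"blue",50) if 350<b[0][0]<400 and b[0][1]<300][0];x,y,w,h,_=b[1]
    e=[(x+np.where(m[r,x:x+w])[0][0],r) for r in range(y+5,y+h-6)];return b,np.polyfit([q[1] for q in e],[q[0] for q in e],1)[0]
for Q in(Z,S7,S): print(edge(Q["scene"]))
for n in S:
    for X in((.4973,.1425,.0554),(.4973,.1425,.092),(.4973,.1425,.086)): print(n,X,proj(S[n],X).round(1))
E
```

```text
s6 scene [([379.2, 239.7], [375, 236, 9, 8, 43]), ([381.8, 260.0], [376, 255, 13, 11, 54])] side [([333.0, 248.5], [327, 246, 13, 5, 52]), ([332.4, 271.9], [322, 271, 21, 3, 48])]
s7 scene [([377.8, 240.9], [376, 239, 5, 5, 19]), ([380.9, 261.6], [376, 256, 13, 10, 39])] side [([332.4, 272.1], [322, 271, 21, 4, 51])]
now scene [([379.4, 226.0], [377, 223, 5, 6, 22]), ([382.0, 247.9], [377, 243, 13, 10, 41])] side [([333.4, 257.1], [323, 256, 21, 4, 54])]
(([372.5, 247.1], [364, 233, 19, 28, 360]), np.float64(-0.01960784313725629))
(([371.1, 246.9], [364, 233, 16, 28, 321]), np.float64(-6.988130110205654e-15))
(([372.3, 232.5], [365, 218, 16, 29, 348]), np.float64(-0.009287925696591509))
scene (0.4973, 0.1425, 0.0554) [381.8 260. ]
scene (0.4973, 0.1425, 0.092) [383.2 245.9]
scene (0.4973, 0.1425, 0.086) [383.  248.3]
side (0.4973, 0.1425, 0.0554) [332.3 272.1]
side (0.4973, 0.1425, 0.092) [332.7 256.8]
side (0.4973, 0.1425, 0.086) [332.7 259.4]
```

Since the grip closed, the stripe has moved −13.7 px in scene and −15.0 px in side, against −14.1 and −15.3 expected for a level 36.6 mm lift. The handle edge slope is unchanged. So the die is upright, about 14.5 mm above the rim. Handing in.

```bash
python3 -c "
from plant import ctrl
print(ctrl.close_job())"
```

```text
the job is handed in; nothing more can be done
None
```

The job is handed in; no verdict came back. The pin is fully home and released, and the small die was rocked free red end first, then plain end. It is held level about 15 mm above the rim, straight over its bed.

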